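Change over the roof-garden water: shut the drain, set the supply lever

TASK

Get the roof-garden watering ready: first shut the drain valve (the one with the short T handle) fully, so that its handle lies square across its pipe. Then open the supply valve (the one with the long one-sided lever) until its lever points at the upright tab of its steel setting marker, and leave it there. Do not shift the marker, leave the other things on the bench where they are, and do not open the supply while the drain is still open.

Things in the scene. Friction and masses are not known exactly. Their poses are not given: they have to be found in the camera images.
- supply_valve: Fixed to the bench: dark plate 100 x 250 mm, on it an inverted U of steel pipe (its level run lies along the body's y axis, centre 50 mm up, top 62 mm up) with a round brass valve body in the middle (top 76 mm up) and an upright valve stem on the body's z axis. Origin: centre of the plate's underside, on the bench, straight under the stem. Carries the long lever (supply) and the setting marker (marker), which both turn about the stem.
- drain_valve: Fixed to the bench: dark plate 100 x 250 mm, on it an inverted U of steel pipe (its level run lies along the body's y axis, centre 50 mm up, top 62 mm up) with a round brass valve body in the middle (top 76 mm up) and an upright valve stem on the body's z axis. Origin: centre of the plate's underside, on the bench, straight under the stem. Carries the T handle (drain). Which valve stands left or right changes.
- supply (a joint): Angle of the supply lever, rad. 0 = shut: the lever points along the supply valve's -x axis, square across the pipe; grows as the lever turns counter-clockwise seen from above; 1.57 = along the pipe, pointing to the valve's -y. Stops at 0 and 1.57. Stiff: turning needs about 0.2 N m and it stays where it is left. Starts shut or nearly so (0 to 0.2).
- supply_axis (a point): Point on the supply valve's stem at half the lever's height, 117.5 mm above the bench. Its frame turns with the lever: the lever points along its -x.
- lever_grip (a point): Point on the lever 85 mm from the stem, at half height (117.5 mm above the bench). Plain aluminium bar 16 mm wide and 25 mm tall (105 to 130 mm above the bench) that reaches 125 mm from the stem, with a round 32 mm hub on the stem. Same frame as supply_axis: bar along x.
- marker (a joint): Angle of the setting marker, rad, with the same zero and sense as supply: the lever is set right when supply equals marker. Different every time (0.5 to 1.15); held very stiffly.
- marker_tip (a point): Top of the marker's upright steel tab, 150 mm from the stem and 130 mm above the bench. The tab is 12 mm wide and 4 mm thick; it ends a flat 8 mm wide steel arm that runs out from the stem below the lever (top of the arm 88 mm above the bench). Lever and fingers can pass over the arm; the tab stands 23 mm beyond the lever's end. Its frame turns with the marker, which points along -x.
- drain (a joint): Angle of the drain's T handle, rad. 0 = shut: handle square across the pipe, along the drain valve's x axis, against a stop; grows counter-clockwise seen from above as it opens; 1.57 = along the pipe. Needs about 0.1 N m and stays where it is left. Starts partly open (0.6 to 1.1).
- tee_grip (a point): Centre of the T handle's bar, on the stem, 122.5 mm above the bench. Plain aluminium bar 90 mm long (along this point's x, 45 mm either side of the stem), 16 mm wide, 35 mm tall (105 to 140 mm above the bench) on a round 28 mm hub below it (top 109 mm above the bench).
- tin: Round stainless steel jacks tin, 80 mm across, 45 mm tall; origin under its centre. To be left alone.
- bowl: Glass bowl of clear marbles, 120 mm across, 55 mm tall; origin under its centre. To be left alone.
- ball_center (a point): Centre of a teal silicone ball, 60 mm across, lying in a low grey ring. To be left alone.
- box_lower: Lower of two stacked plastic storage boxes, 200 x 150 x 90 mm; origin under its centre. To be left alone.
- box_upper: Upper storage box, same size, its top 180 mm above the bench. To be left alone.
- wrench: Steel wrench lying on the bench, 180 mm long along its x; origin under its centre. To be left alone.
- pot: Empty terracotta pot, 110 mm across, 100 mm tall; origin under its centre. To be left alone.

How it is judged:
By the outcome, as a careful person would: the job done as asked, in the order asked, and still so for the second after the job is handed in, with the robot touching nothing.
It also fails if it takes over 53 s, if anything falls off the work surface, if the arm or the gripper's body presses on something with over 40 N, if the wrist force passes 120 N, or if a joint passes its speed limit or range.

ROBOT

A 6-joint arm with a two-finger parallel gripper is mounted at the origin on the work surface. World frame = base frame: x ahead of the robot, y to its left, z up, the work surface at z = 0. Lengths are in m, angles in degrees, forces in N, time in s.
With the tool pointing down it reaches from about 0.35 to 0.875 m from the base axis. Payload 4.2 kg.
Tool frame: the origin (TCP) lies midway between the tips of the shut fingers; the grasp point (between the pads) lies 19 mm behind it; z points along the fingers, x is the direction in which the jaws open and shut, and the axes are right-handed (so a half turn about z gives the same grasp; the last joint's range is limited). The gripper opens to 87 mm and grips with 3 to 60 N. Pads are 19 mm wide; open, the fingers measure 117 mm over their backs; the gripper's body (75 mm by 190 mm) begins 51 mm behind the grasp point.
Start: joints at [-58.751, 22.042, 0.453, 0, -68.411, -14.817], TCP at [0.177, -0.599, 0.223] pointing down, gripper open.
Joint ranges: [-179.83, 179.83], [-69.29, 118.12], [-61.27, 80.66], [-181.25, 117.63], [-171.15, -9.14], [-177.46, 177.46]. Speed limits (degrees/s): [159.86, 159.86, 180, 180, 180, 180].

INTERFACE

Orientations are given as a 3x3 rotation matrix whose columns are the frame's x, y, z axes.
In Python, from station import sense, capture, finish_job, find_in gives the robot as it stands.
- The arm moves only by the shell command python3 -m creep 'ROWS'. ROWS is JSON, a list of rows, each a list of 7 numbers: the shift along the tool's x, y, z in mm, then the turn, a rotation vector about the tool's x, y, z in degrees, then the opening, from 0 (shut) to 1 (fully open). A call has exactly 10 rows; each row shifts and turns the commanded pose from where the row before left it, along the tool's axes as they then stand; what a row does not reach is not made up. A row lasts 1/8 s, in which the tool goes at most 62.5 mm and 10.7 degrees, less where a joint would pass 70% of its speed; a pose out of reach is approached as far as the arm can. A call with a gripper value outside its range is refused whole. The fingers move at their own pace and stop on an object; the grip force is fixed at half the most. Time passes only in rows, so rows that do not move let the fingers close, or fill a call up. It gives the time, the measured TCP pose, the force and the opening at its end, in the units of the state.
- sense(): the state, without advancing time (a new reading comes with each control period).
- capture(name): name is "scene" or "top"; returns a dict with "color" (384x512x3 uint8, blue, green, red), "vertical_fov" (degrees; the focal length in pixels is half the picture's height over the tangent of half this angle, whatever the lens; pixels are square), "cx", "cy" (the principal point, pixels), "R" (3x3) and "t" (3): a world point X has camera coordinates R X + t. Camera axes: x right, y down, z forward; pixel columns grow to the right and rows downward; lengths in m; the calibration is good to about 2 mm. A picture is of the moment at which its call begins. There is no depth.
- finish_job(): hands the job in, once; it reports no verdict.
Trained networks look in the newest picture that a camera, given by its name, has taken for a name from the list of things; names that differ only in an ending like _2 or _b are one class to them, and where a whole thing is asked for, a point or a joint stands for the part that bears it (a point fixed in the world has none). Each returns a list of dicts, best first, with "p" (0 to 1); they miss things now and then, are a little off and sometimes report something else, mostly with a low value. They report only what shows in the picture. A call takes as long as a camera call.
- find_in(camera, name): "xy" ([column, row] in pixels, amid what is visible of it).
The state is a dict: "time_s": time; "joints": joint angles; "joint_velocities": joint speeds; "effort": joint torques, N m; "tcp_pos": TCP position; "ee_rot": TCP orientation; "wrist_force": force on the tool from outside, world axes, zero at the start; "moment": the same for the moment, N m; "gripper_width": opening from 0.0 (shut) to 1.0 (fully open).
Only numpy, scipy, OpenCV 4.12 (cv2) and the standard library are available. Lean on these libraries where they do the work, as an engineer would, in place of code of your own. Each camera call takes 0.05 s, during which the arm holds its last target. There are 200 camera calls.

## Working session

There is one attempt and no reset: what is moved stays moved. The work goes in short steps, Python scripts to look and compute and a shell command to move; the robot and the scene stay as the last step left them, time stands still between calls to the robot, and variables do not carry over. Pictures are saved under pics/ and viewed, about 8 in all and at most 12, crops included, and the job is handed in when it is done.

```bash
mkdir -p pics; ls; python3 - <<'E'
from station import *
import cv2,numpy as np
for c in("scene","top"):
    d=capture(c); cv2.imwrite(f"pics/{c}0.png",d["color"]); print(c,d["vertical_fov"],d["cx"],d["cy"],np.round(d["R"],4).tolist(),np.round(d["t"],4).tolist())
    for n in("supply_valve","drain_valve","supply_axis","lever_grip","marker_tip","tee_grip","box_upper","pot"):
        print(n,[(np.round(r["xy"],1).tolist(),round(r["p"],2)) for r in find_in(c,n)[:2]])
s=sense();print(s["time_s"],s["tcp_pos"],np.round(s["ee_rot"],3).tolist(),s["gripper_width"])
E
```

```text
pics
scene 57.17948299742216 252.29036330795765 190.19768682769688 [[0.392, 0.9199, 0.0097], [0.5962, -0.246, -0.7643], [-0.7007, 0.3053, -0.6448]] [-0.2262, -0.2297, 1.5221]
supply_valve [([190.9, 226.8], 0.83), ([324.1, 149.9], 0.17)]
drain_valve [([321.3, 207.5], 0.61)]
supply_axis [([190.0, 200.1], 0.9), ([383.1, 183.9], 0.49)]
lever_grip [([186.9, 199.5], 0.66)]
marker_tip [([189.0, 203.4], 0.67), ([172.1, 205.3], 0.61)]
tee_grip [([321.5, 186.8], 0.84)]
box_upper [([393.6, 152.4], 0.79), ([190.4, 201.6], 0.56)]
pot [([92.5, 271.2], 0.75)]
top 45.598867474252174 260.3587283536405 186.11290143948554 [[0.0134, -0.9999, 0.0072], [-0.9907, -0.0143, -0.1357], [0.1358, -0.0054, -0.9907]] [-0.0046, 0.5731, 1.3455]
supply_valve [([319.4, 202.3], 0.68)]
drain_valve [([189.4, 176.6], 0.67), ([338.1, 217.6], 0.44)]
supply_axis [([327.1, 210.5], 0.87)]
lever_grip [([324.8, 209.0], 0.71), ([183.9, 168.3], 0.63)]
marker_tip [([340.9, 219.1], 0.65)]
tee_grip [([181.7, 168.1], 0.52)]
box_upper [([68.9, 188.7], 0.84), ([384.4, 263.7], 0.27)]
pot [([422.2, 169.9], 0.78), ([340.8, 217.8], 0.25)]
0.9 [ 0.17680952 -0.59944241  0.22257908] [[-0.283, 0.959, 0.0], [0.959, 0.283, -0.0], [-0.0, 0.0, -1.0]] 0.9973028632833062
```

```bash
python3 - <<'E'
import cv2,numpy as np
a=cv2.imread("pics/top0.png"); 
cv2.imwrite("pics/top0c.png",cv2.resize(a[100:300,130:400],None,fx=2.96,fy=2.96,interpolation=cv2.INTER_CUBIC))
E
```

```text
(no output)
```

View pics/top0c.png

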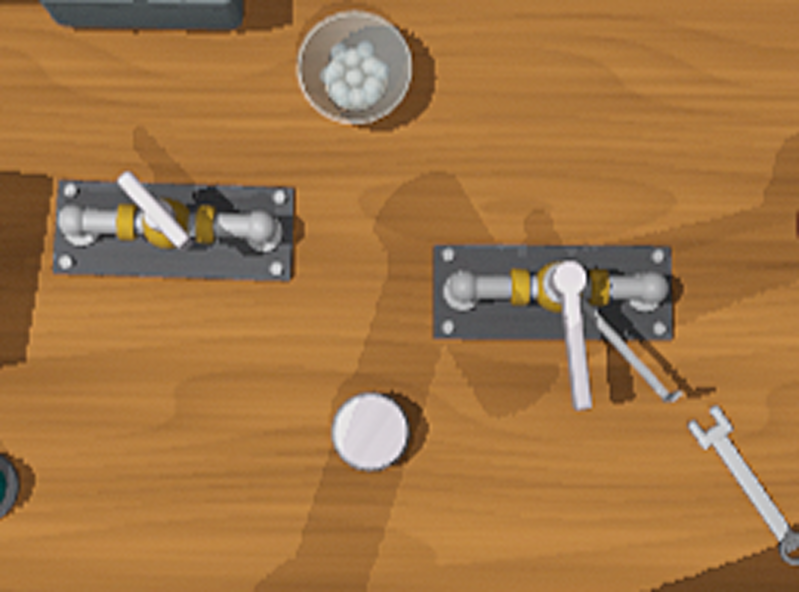

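View pics/scene0.png

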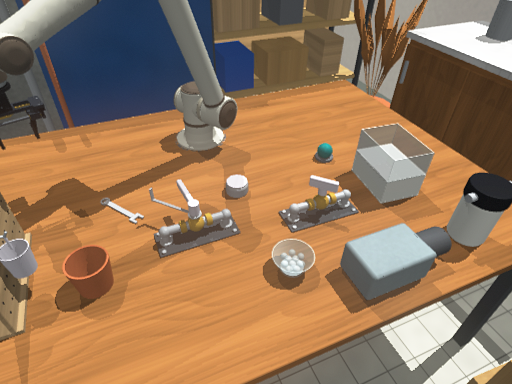

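```bash
cat >h.py <<'E'
import numpy as np
from station import *
def load(c):
    d=capture(c); return d
def ray(d,xy,z):
    f=d["color"].shape[0]/2/np.tan(np.radians(d["vertical_fov"]/2))
    R=np.array(d["R"]);t=np.array(d["t"]); C=-R.T@t
    v=R.T@np.array([(xy[0]-d["cx"])/f,(xy[1]-d["cy"])/f,1]); return C+v*(z-C[2])/v[2]
def proj(d,X):
    f=d["color"].shape[0]/2/np.tan(np.radians(d["vertical_fov"]/2))
    c=np.array(d["R"])@X+d["t"]; return np.array([f*c[0]/c[2]+d["cx"],f*c[1]/c[2]+d["cy"]])
def full(u,v,x0,y0,s): return ((u+.5)/s-.5+x0,(v+.5)/s-.5+y0)
E
python3 - <<'E'
from h import *
d=load("top")
P=lambda u,v,z: ray(d,full(u,v,130,100,2.96),z)
print("drain plate",[P(*q,.008)[:2].round(4).tolist() for q in[(57,180),(295,187),(291,281),(53,272)]],P(174,230,.008)[:2])
print("supply plate",[P(*q,.008)[:2].round(4).tolist() for q in[(433,246),(671,246),(674,339),(433,339)]],P(552.75,292.5,.008)[:2])
a,b=P(125,179,.14),P(180,242,.14);print("T",a,b,(a+b)/2,np.linalg.norm(a-b),np.degrees(np.arctan2(*(b-a)[1::-1])))
h,e,m=P(570,278,.13),P(583,407,.13),P(673,397,.13);print("lever",h,e,np.linalg.norm(e-h),"mk",m,np.linalg.norm(m-h))
for q in(e,m): print(np.degrees(np.arctan2(*(q-h)[1::-1])))
print("tin",P(371,432,.045),"bowl",P(355,68,.055),"wrench",P(715,425,.005))
s=load("scene")
print("box",[ray(s,find_in("scene","box_upper")[0]["xy"],.13)]) 
print("scene hub",ray(s,(194.5,207),.13),"T",ray(s,(323,184),.14),"mk",ray(s,(151,190),.13),"lev end",ray(s,(182,182),.13))
print(sense()["time_s"])
E
```

```text
drain plate [[0.653, 0.3518], [0.6492, 0.101], [0.5495, 0.1029], [0.5554, 0.3514]] [0.60154099 0.22682353]
supply plate [[0.5885, -0.045], [0.5921, -0.295], [0.4944, -0.2966], [0.4909, -0.0459]] [ 0.5412609  -0.17053395]
T [0.6297596  0.25494022 0.14      ] [0.56974203 0.20041148 0.14      ] [0.59975082 0.22767585 0.14      ] 0.08108941389579787 -137.7433983839639
lever [ 0.54184586 -0.17129451  0.13      ] [ 0.41952057 -0.18295171  0.13      ] 0.12287948221680359 mk [ 0.43006483 -0.26807006  0.13      ] 0.14785298264512087
-174.55633805916185
-139.11529367345867
tin [0.39401181 0.01691688 0.045     ] bowl [0.76606809 0.03896342 0.055     ] wrench [ 0.40623213 -0.33832359  0.005     ]
box [array([0.56134225, 0.52311997, 0.13      ])]
scene hub [ 0.56066537 -0.17148332  0.13      ] T [0.62072911 0.21147973 0.14      ] mk [ 0.43948159 -0.27025205  0.13      ] lev end [ 0.43739267 -0.17571469  0.13      ]
1.05
```

```bash
r='[33.7,32,0,0,0,0,1]'; python3 -m creep '[[33.7,32,0,0,0,0,1],[33.7,32,0,0,0,0,1],[33.7,32,0,0,0,0,1],[33.7,32,0,0,0,0,1],[33.7,32,0,0,0,0,1],[33.7,32,0,0,0,0,1],[33.7,32,0,0,0,0,1],[33.7,32,0,0,0,0,1],[33.7,32,0,0,0,0,1],[33.7,32,0,0,0,0,1]]'
python3 -m creep '[[33.7,32,0,0,0,0,1],[33.7,32,0,0,0,0,1],[33.7,32,0,0,0,0,1],[33.7,32,0,0,0,0,1],[33.7,32,0,0,0,0,1],[33.7,32,0,0,0,0,1],[33.7,32,0,0,0,0,1],[33.7,32,0,0,0,0,1],[33.7,32,0,0,0,0,1],[33.7,32,0,0,0,0,1]]'
python3 -m creep '[[0,0,0,0,0,-5,1],[0,0,0,0,0,-5,1],[0,0,0,0,0,-5,1],[0,0,0,0,0,-5,1],[0,0,0,0,0,-5.8,1],[0,0,0,0,0,0,1],[0,0,0,0,0,0,1],[0,0,0,0,0,0,1],[0,0,0,0,0,0,1],[0,0,0,0,0,0,1]]'
cat >v.py <<'E'
import sys,cv2
from h import *
c,name,x,y,w,hh,s=sys.argv[1],sys.argv[2],*map(int,sys.argv[3:8])
d=load(c); cv2.imwrite(f"pics/{name}.png",cv2.resize(d["color"][y:y+hh,x:x+w],None,fx=s,fy=s,interpolation=cv2.INTER_CUBIC))
st=sense();print(st["time_s"],np.round(st["tcp_pos"],4),"yaw",np.degrees(np.arctan2(st["ee_rot"][1][0],st["ee_rot"][0][0])),np.round(st["joints"],1),st["wrist_force"])
E
python3 v.py scene s1 230 110 160 120 5
```

```text
time_s: 2.3
tcp_pos: [0.389, -0.1843, 0.223]
ee_rot: [[-0.283, 0.959, 0.001], [0.959, 0.283, -0.0], [-0.001, 0.001, -1.0]]
wrist_force: [-0.3, -0.1, -0.3]
gripper_width: 0.999
time_s: 3.55
tcp_pos: [0.6006, 0.2295, 0.2226]
ee_rot: [[-0.283, 0.959, 0.0], [0.959, 0.283, 0.0], [-0.0, 0.0, -1.0]]
wrist_force: [1.5, -0.9, -0.5]
gripper_width: 0.998
time_s: 4.8
tcp_pos: [0.6, 0.228, 0.2225]
ee_rot: [[-0.672, 0.741, -0.0], [0.741, 0.672, 0.0], [0.0, 0.0, -1.0]]
wrist_force: [0.3, -0.2, 0.1]
gripper_width: 1.001
4.85 [0.6    0.2281 0.2226] yaw 132.2255982811688 [ 35.2  23.7   3.    0.  -69.3 -83. ] [-0.40095368 -0.42816617  0.15403397]
```

View pics/s1.png

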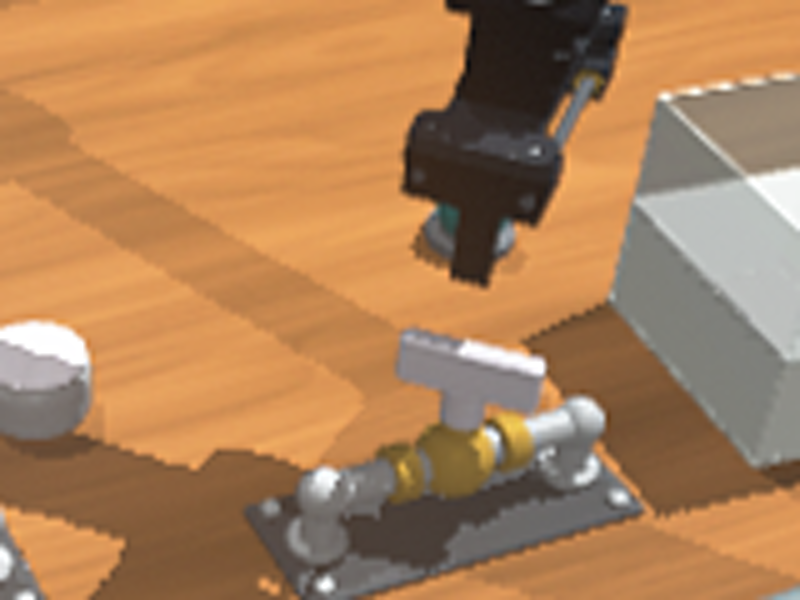

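```bash
python3 - <<'E'
from h import *
d=load("scene")
def c(X):
    p=proj(d,np.array(X)); return ((p-[230,110])*5).round()
a=np.radians(42.3);u=np.array([np.cos(a),np.sin(a),0])*.045
for z in(.14,.105):
  for s in(-1,0,1): print(z,s,c(np.array([.6,.2277,z])+s*u))
print(c(sense()["tcp_pos"]))
E
```

```text
0.14 -1 [399. 325.]
0.14 0 [470. 344.]
0.14 1 [542. 364.]
0.105 -1 [393. 368.]
0.105 0 [462. 388.]
0.105 1 [533. 408.]
[490. 233.]
```

```bash
python3 -m creep '[[0,0,20,0,0,0,1],[0,0,20,0,0,0,1],[0,0,20,0,0,0,1],[0,0,20,0,0,0,1],[0,0,15,0,0,0,1],[0,0,10,0,0,0,1],[0,0,2,0,0,0,1],[0,0,0,0,0,0,1],[0,0,0,0,0,0,0.5],[0,0,0,0,0,0,0.3]]'
python3 -m creep '[[0,0,0,0,0,0,0],[0,0,0,0,0,0,0],[0,0,0,0,0,0,0],[0,0,0,0,0,0,0],[0,0,0,0,0,0,0],[0,0,0,0,0,0,0],[0,0,0,0,0,0,0],[0,0,0,0,0,0,0],[0,0,0,0,0,0,0],[0,0,0,0,0,0,0]]'
```

```text
time_s: 6.15
tcp_pos: [0.6002, 0.2282, 0.1161]
ee_rot: [[-0.672, 0.74, 0.001], [0.74, 0.672, 0.001], [-0.0, 0.001, -1.0]]
wrist_force: [0.1, -0.8, 0.7]
gripper_width: 0.852
time_s: 7.4
tcp_pos: [0.6003, 0.2277, 0.1155]
ee_rot: [[-0.672, 0.74, 0.0], [0.74, 0.672, -0.0], [-0.0, 0.0, -1.0]]
wrist_force: [3.1, -3.3, -1.4]
gripper_width: 0.183
```

```bash
python3 -m creep '[[0,0,0,0,0,6,0],[0,0,0,0,0,6,0],[0,0,0,0,0,6,0],[0,0,0,0,0,6,0],[0,0,0,0,0,6,0],[0,0,0,0,0,6,0],[0,0,0,0,0,4,0],[0,0,0,0,0,2,0],[0,0,0,0,0,0,0],[0,0,0,0,0,0,0]]'; python3 - <<'E'
from h import *
s=sense();print(s["moment"],s["wrist_force"],np.degrees(np.arctan2(s["ee_rot"][1][0],s["ee_rot"][0][0])))
E
```

```text
time_s: 8.65
tcp_pos: [0.6002, 0.228, 0.1155]
ee_rot: [[-0.004, 1.0, 0.0], [1.0, 0.004, 0.0], [0.0, 0.0, -1.0]]
wrist_force: [3.6, -3.3, -0.9]
gripper_width: 0.181
[-0.81121413 -1.04831055 -0.06044634] [ 3.58762195 -3.3401294  -0.86665948] 90.24615905245687
```

```bash
for i in 1; do python3 -m creep '[[0,0,0,0,0,1,0],[0,0,0,0,0,1,0],[0,0,0,0,0,1,0],[0,0,0,0,0,0.5,0],[0,0,0,0,0,0,0],[0,0,0,0,0,0,0],[0,0,0,0,0,0,0],[0,0,0,0,0,0,0],[0,0,0,0,0,0,0],[0,0,0,0,0,0,0]]'; done; python3 - <<'E'
from h import *
s=sense();print(s["moment"],s["wrist_force"],np.degrees(np.arctan2(s["ee_rot"][1][0],s["ee_rot"][0][0])))
E
```

```text
time_s: 9.9
tcp_pos: [0.6002, 0.228, 0.1156]
ee_rot: [[0.055, 0.998, 0.0], [0.998, -0.055, -0.001], [-0.001, 0.0, -1.0]]
wrist_force: [4.1, -3.7, -1.9]
gripper_width: 0.185
[-0.91732631 -1.23467274  0.58547042] [ 4.07562134 -3.68384381 -1.87546277] 86.83420226189526
```

```bash
python3 -m creep '[[0,0,0,0,0,0,1],[0,0,0,0,0,0,1],[0,0,0,0,0,0,1],[0,0,0,0,0,0,1],[0,0,-15,0,0,0,1],[0,0,-20,0,0,0,1],[0,0,-20,0,0,0,1],[0,0,-20,0,0,0,1],[0,0,-20,0,0,0,1],[0,0,-15,0,0,0,1]]'; 
python3 -m creep '[[-41.4,-12,0,0,0,0,1],[-41.4,-12,0,0,0,0,1],[-41.4,-12,0,0,0,0,1],[-41.4,-12,0,0,0,0,1],[-41.4,-12,0,0,0,0,1],[-41.4,-12,0,0,0,0,1],[-41.4,-12,0,0,0,0,1],[-41.4,-12,0,0,0,0,1],[-41.4,-12,0,0,0,0,1],[-41.4,-12,0,0,0,0,1]]'
python3 -m creep '[[0,0,0,0,0,-4,1],[0,0,0,0,0,-4.6,1],[0,0,0,0,0,0,1],[0,0,0,0,0,0,1],[0,0,0,0,0,0,1],[0,0,0,0,0,0,1],[0,0,0,0,0,0,1],[0,0,0,0,0,0,1],[0,0,0,0,0,0,1],[0,0,0,0,0,0,1]]'
python3 v.py top t2 140 150 100 75 8; python3 v.py scene s2 130 150 130 100 6
```

```text
time_s: 11.15
tcp_pos: [0.6004, 0.2282, 0.2278]
ee_rot: [[0.057, 0.998, 0.002], [0.998, -0.057, 0.001], [0.001, 0.002, -1.0]]
wrist_force: [0.5, 0.5, -0.5]
gripper_width: 0.996
time_s: 12.4
tcp_pos: [0.4561, -0.1796, 0.2263]
ee_rot: [[0.057, 0.998, 0.001], [0.998, -0.057, -0.0], [-0.0, 0.001, -1.0]]
wrist_force: [-0.4, -0.6, -0.6]
gripper_width: 0.997
time_s: 13.65
tcp_pos: [0.4566, -0.1784, 0.2255]
ee_rot: [[-0.093, 0.996, -0.0], [0.996, 0.093, -0.0], [0.0, -0.0, -1.0]]
wrist_force: [-0.5, -0.8, 0.1]
gripper_width: 1.002
13.7 [ 0.4566 -0.1784  0.2256] yaw 95.32858491591415 [ -2.3   8.7 -17.6   0.  -63.7 -82.4] [0.81496908 0.18953737 0.34768846]
13.75 [ 0.4566 -0.1784  0.2256] yaw 95.32959857629945 [ -2.3   8.7 -17.6  -0.  -63.7 -82.3] [ 0.05422064 -0.13997852 -0.03667796]
```

View pics/t2.png

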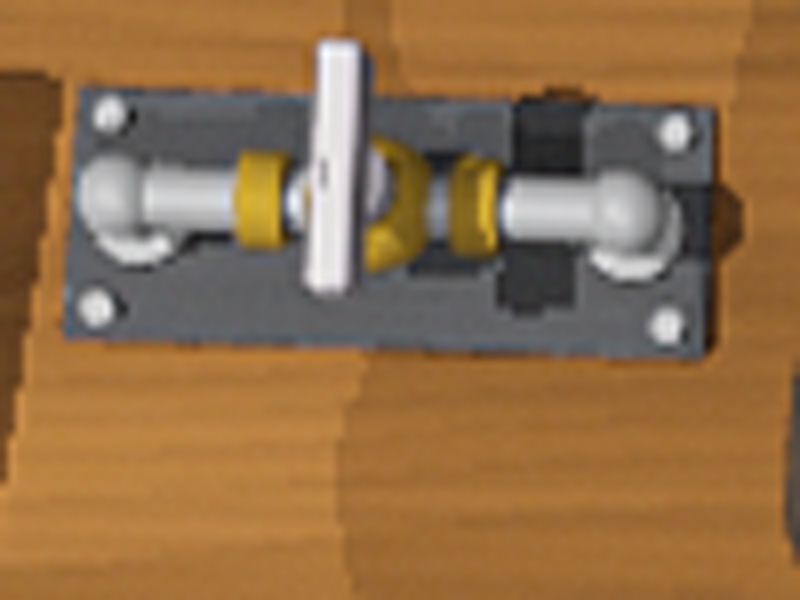

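View pics/s2.png

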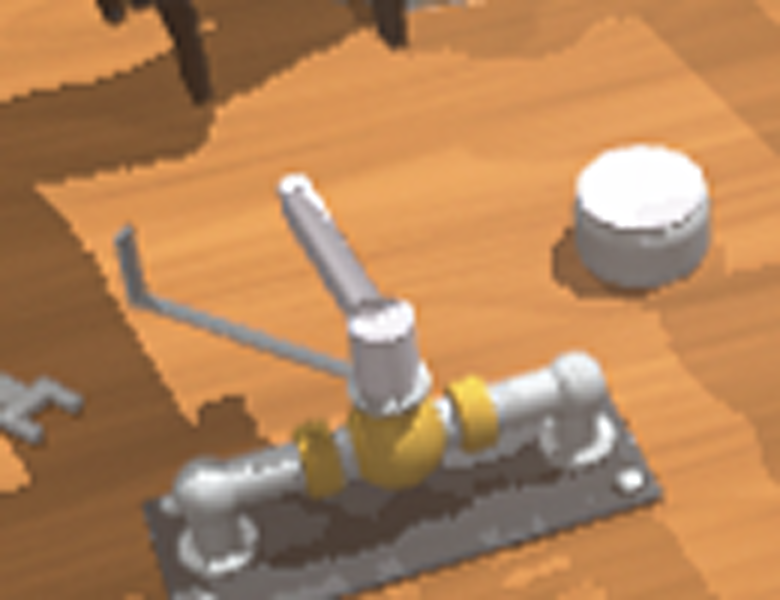

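```bash
python3 - <<'E'
from h import *
t=load("top");P=lambda u,v,z: ray(t,full(u,v,140,150,8),z)
ang=lambda a,b:np.degrees(np.arctan2(*(b-a)[1::-1]))
print("T",ang(P(326,290,.14),P(340,42,.14)),"plate",ang(P(65,340,.008),P(80,88,.008)),ang(P(708,355,.008),P(715,105,.008)),ang(P(715,105,.008),P(80,88,.008))-90,ang(P(708,355,.008),P(65,340,.008))-90)
s=load("scene");Q=lambda u,v,z: ray(s,full(u,v,130,150,6),z)
h,e,m=Q(382,320,.13),Q(296,183,.13),Q(125,230,.13)
print(h,e,m,ang(h,e),ang(h,m),np.linalg.norm(e-h),np.linalg.norm(m-h))
T=lambda X:(proj(s,np.array(X))-[130,150])*6
print(T([.5418,-.1713,.13]),T([.4195,-.183,.13]),T([.43,-.268,.13]))
E
```

```text
T -1.0704116437214628 plate -0.6959543518376068 -0.2743186284873331 -0.7119025561483738 -0.5278396109426637
[ 0.54273955 -0.17004394  0.13      ] [ 0.42457933 -0.18210342  0.13      ] [ 0.42910245 -0.27002365  0.13      ] -174.17254895375842 -138.65817206206955 0.11877402042777864 0.15135829164482903
[376.39608897 316.95159745] [289.36064521 175.23083815] [126.92783215 227.57460083]
```

```bash
python3 -m creep '[[0,0,20,0,0,0,0.6],[0,0,20,0,0,0,0.6],[0,0,20,0,0,0,0.6],[0,0,20,0,0,0,0.6],[0,0,20,0,0,0,0.6],[0,0,15,0,0,0,0.6],[0,0,9.5,0,0,0,0.6],[0,0,0,0,0,0,0.6],[0,0,0,0,0,0,0.3],[0,0,0,0,0,0,0.3]]'
python3 -m creep '[[0,0,0,0,0,0,0],[0,0,0,0,0,0,0],[0,0,0,0,0,0,0],[0,0,0,0,0,0,0],[0,0,0,0,0,0,0],[0,0,0,0,0,0,0],[0,0,0,0,0,0,0],[0,0,0,0,0,0,0],[0,0,0,0,0,0,0],[0,0,0,0,0,0,0]]'
```

```text
time_s: 15.1
tcp_pos: [0.4571, -0.1785, 0.1017]
ee_rot: [[-0.093, 0.996, 0.001], [0.996, 0.093, -0.0], [-0.0, 0.001, -1.0]]
wrist_force: [0.8, -0.3, 1.0]
gripper_width: 0.455
time_s: 16.35
tcp_pos: [0.4566, -0.1786, 0.1012]
ee_rot: [[-0.093, 0.996, -0.0], [0.996, 0.093, -0.0], [-0.0, -0.0, -1.0]]
wrist_force: [-1.8, -2.2, 4.5]
gripper_width: 0.183
```

```bash
python3 -m creep '[[-5.97,0.2,0,0,0,-4,0],[-5.97,0.2,0,0,0,-4,0],[-5.97,0.2,0,0,0,-4,0],[-5.97,0.2,0,0,0,-4,0],[-5.97,0.2,0,0,0,-4,0],[-5.97,0.2,0,0,0,-4,0],[-5.97,0.2,0,0,0,-4,0],[-5.97,0.2,0,0,0,-4,0],[-2.98,0.05,0,0,0,-2,0],[0,0,0,0,0,0,0]]'
python3 v.py scene s3 130 150 130 100 6;python3 v.py top t3 280 170 100 75 8
```

```text
time_s: 17.6
tcp_pos: [0.4756, -0.2245, 0.1012]
ee_rot: [[-0.634, 0.773, -0.0], [0.773, 0.634, 0.0], [0.0, 0.0, -1.0]]
wrist_force: [-2.0, -0.2, 4.7]
gripper_width: 0.181
17.65 [ 0.4756 -0.2245  0.1012] yaw 129.3754229632946 [ -7.6  19.7 -22.8  -0.  -47.5 -43. ] [-1.47007632 -0.375351    5.20702214]
17.7 [ 0.4756 -0.2245  0.1012] yaw 129.37149001562454 [ -7.6  19.7 -22.8  -0.  -47.5 -43. ] [-1.2620147  -0.97987119  4.54092916]
```

View pics/s3.png

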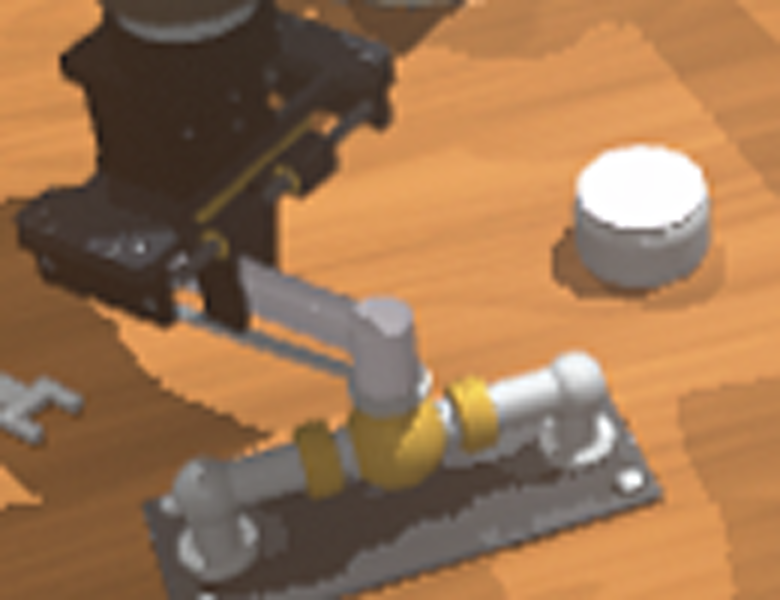

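```bash
python3 -m creep '[[-1.3,0.02,0,0,0,-0.9,0],[-1.2,0.02,0,0,0,-0.8,0],[0,0,0,0,0,0,0],[0,0,0,0,0,0,0],[0,0,0,0,0,0,0],[0,0,0,0,0,0,0.6],[0,0,0,0,0,0,0.6],[0,0,0,0,0,0,0.6],[0,0,0,0,0,0,0.6],[0,0,0,0,0,0,0.6]]'
python3 -m creep '[[0,0,-20,0,0,0,0.6],[0,0,-20,0,0,0,0.6],[0,0,-20,0,0,0,0.6],[0,0,-20,0,0,0,0.6],[0,0,-20,0,0,0,0.6],[0,0,-25,0,0,0,0.6],[0,0,-25,0,0,0,0.6],[0,0,0,0,0,0,0.6],[0,0,0,0,0,0,0.6],[0,0,0,0,0,0,0.6]]'
python3 -m creep '[[30,30,0,0,0,0,0.6],[40,30,0,0,0,0,0.6],[40,30,0,0,0,0,0.6],[40,30,0,0,0,0,0.6],[40,30,0,0,0,0,0.6],[40,30,0,0,0,0,0.6],[40,30,0,0,0,0,0.6],[30,30,0,0,0,0,0.6],[20,20,0,0,0,0,0.6],[0,0,0,0,0,0,0.6]]'
python3 v.py scene s4 130 150 130 100 6;python3 v.py top t4 280 170 100 75 8
```

```text
time_s: 18.95
tcp_pos: [0.4772, -0.2266, 0.101]
ee_rot: [[-0.656, 0.754, -0.0], [0.754, 0.656, 0.0], [0.0, 0.0, -1.0]]
wrist_force: [-0.3, -0.6, 0.5]
gripper_width: 0.584
time_s: 20.2
tcp_pos: [0.4766, -0.2264, 0.2498]
ee_rot: [[-0.656, 0.754, -0.002], [0.754, 0.656, 0.001], [0.002, -0.001, -1.0]]
wrist_force: [0.5, -0.5, 0.1]
gripper_width: 0.6
time_s: 21.45
tcp_pos: [0.463, 0.1869, 0.25]
ee_rot: [[-0.658, 0.753, -0.002], [0.753, 0.658, -0.001], [0.0, -0.002, -1.0]]
wrist_force: [0.1, -0.7, 0.9]
gripper_width: 0.597
21.5 [0.4628 0.1858 0.2501] yaw 131.11323804748253 [ 40.6   8.5 -14.1  -0.  -67.4 -89.4] [-0.14237311  0.14431574 -0.04929602]
21.55 [0.4628 0.1851 0.2503] yaw 131.05490864621524 [ 40.5   8.5 -14.2  -0.  -67.4 -89.4] [ 0.43288894 -0.51941701 -0.37255459]
```

View pics/t4.png

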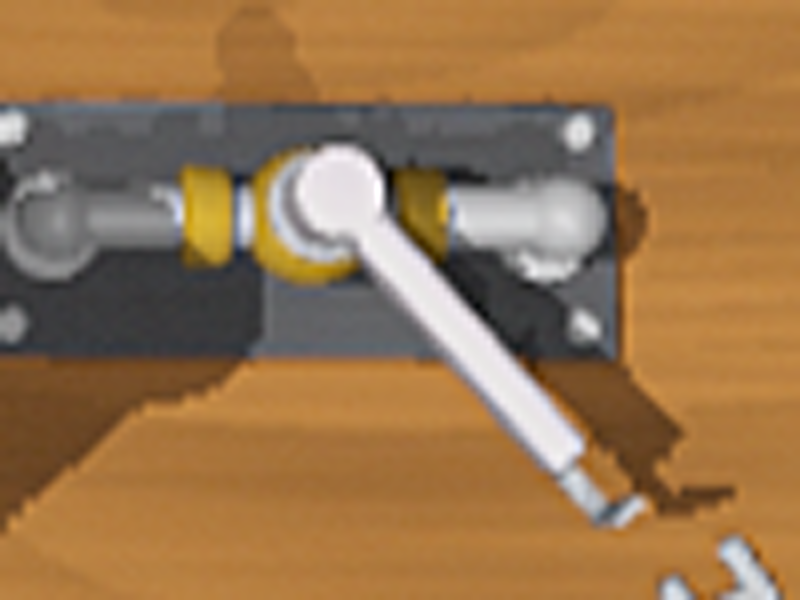

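View pics/s4.png

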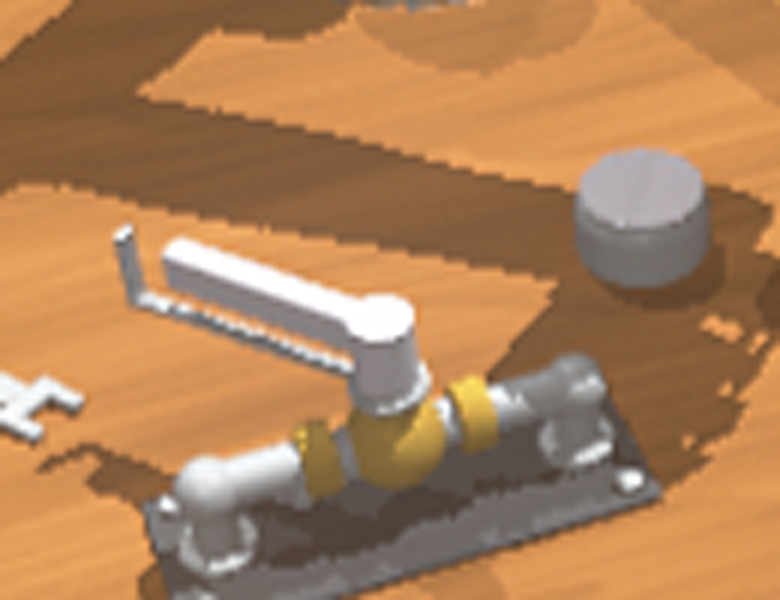

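```bash
python3 - <<'E'
from h import *
ang=lambda a,b:np.degrees(np.arctan2(*(b-a)[1::-1]))%360
t=load("top");P=lambda u,v,z: ray(t,full(u,v,280,170,8),z)
h,e,m=P(340,192,.13),P(567,461,.13),P(627,510,.13)
print(h,ang(h,e),ang(h,m),np.linalg.norm(e-h),np.linalg.norm(m-h))
A=lambda a,hh=h:hh+np.array([np.cos(np.radians(a)),np.sin(np.radians(a)),0])*.15
for a in(219,221,223):print(a,(proj(t,A(a))-[280,170])*8)
s=load("scene");Q=lambda u,v,z: ray(s,full(u,v,130,150,6),z)
h,e,m=Q(381,318,.13),Q(174,248,.13),Q(124,230,.13)
print(h,ang(h,e),ang(h,m),np.linalg.norm(e-h),np.linalg.norm(m-h))
E
```

```text
[ 0.54191097 -0.17080258  0.13      ] 220.1553251919047 222.0971218402556 0.12258979903229195 0.14889502519672587
219 [608.26996381 523.8112931 ]
221 [619.59348671 514.28230382]
223 [630.5595843 504.3592148]
[ 0.54118504 -0.17009511  0.13      ] 222.06452092016002 221.80147750828846 0.11978494998557915 0.15060805377517428
```

```bash
python3 - <<'E'
from h import *
import cv2
H=np.array([.5418,-.1708,0])
def draw(c,x,y,w,hh,s):
    d=load(c);im=cv2.resize(d["color"][y:y+hh,x:x+w],None,fx=s,fy=s,interpolation=cv2.INTER_CUBIC)
    out=[]
    for a in (220,222):
        g=im.copy();r=np.radians(a);u=np.array([np.cos(r),np.sin(r),0]);v=np.array([-u[1],u[0],0])
        def pl(pts,col):
            q=np.array([((proj(d,H+p)-[x,y])+.5)*s-.5 for p in pts]);cv2.polylines(g,[np.round(q*16).astype(np.int32)],False,col,1,cv2.LINE_AA,4)
        Z=np.array([0,0,.13])
        pl([u*.02+v*.008+Z,u*.125+v*.008+Z,u*.125-v*.008+Z,u*.02-v*.008+Z],(0,0,255))
        pl([u*.15+v*.006+Z,u*.15-v*.006+Z],(255,0,0)); 
        pl([u*.15+v*.006+Z,u*.15+v*.006+Z*.68],(255,0,0)); pl([u*.15-v*.006+Z,u*.15-v*.006+Z*.68],(255,0,0))
        out.append(g)
    return np.hstack(out)
a=draw("top",322,195,40,43,10);b=draw("scene",146,180,50,35,8)
cv2.imwrite("pics/ov.png",np.vstack([cv2.resize(a,(600,322)),cv2.resize(b,(600,210))]))
cv2.imwrite("pics/ov.png",np.vstack([a[60:380],b])[:600])
E
```

```text
(no output)
```

View pics/ov.png

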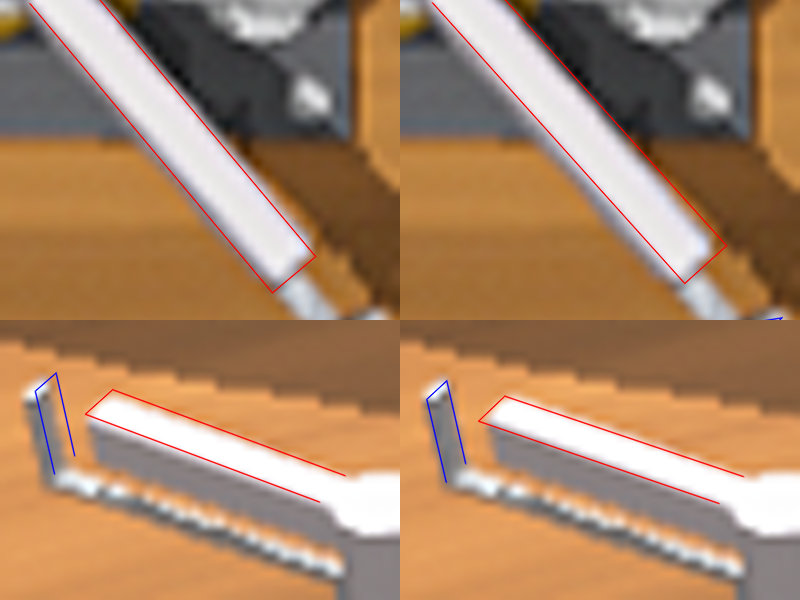

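```bash
python3 - <<'E'
from h import *
import cv2
H=np.array([.5419,-.1708,0]);x,y,w,hh,s=344,222,20,15,20
d=load("top");im=cv2.resize(d["color"][y:y+hh,x:x+w],None,fx=s,fy=s,interpolation=cv2.INTER_CUBIC)
out=[im]
for a in (220,221.5,223):
    g=im.copy();r=np.radians(a);u=np.array([np.cos(r),np.sin(r),0]);v=np.array([-u[1],u[0],0])
    def pl(pts,col):
        q=np.array([((proj(d,H+p)-[x,y])+.5)*s-.5 for p in pts]);cv2.polylines(g,[np.round(q*16).astype(np.int32)],True,col,1,cv2.LINE_AA,4)
    Z=lambda z:np.array([0,0,z])
    pl([u*r_+v*w_+Z(.13) for r_,w_ in((.148,.006),(.148,-.006),(.152,-.006),(.152,.006))],(255,0,0))
    pl([u*r_+v*w_+Z(.088) for r_,w_ in((.148,.006),(.148,-.006),(.152,-.006),(.152,.006))],(0,255,0))
    pl([u*r_+v*w_+Z(.088) for r_,w_ in((.12,.004),(.152,.004),(.152,-.004),(.12,-.004))],(0,255,255))
    out.append(g)
cv2.imwrite("pics/ov2.png",np.vstack([np.hstack(out[:2]),np.hstack(out[2:])]))
# lever edge fit: white threshold of top image between r=.04 and .115
G=d["color"].astype(float).min(2)
res=[]
for r_ in np.linspace(.035,.115,41):
    ws=np.linspace(-.02,.02,161);r=np.radians(220.5);u=np.array([np.cos(r),np.sin(r),0]);v=np.array([-u[1],u[0],0])
    p=np.array([proj(d,H+u*r_+v*k+[0,0,.13]) for k in ws],np.float32)
    val=cv2.remap(G.astype(np.float32),p[:,0].reshape(1,-1),p[:,1].reshape(1,-1),cv2.INTER_LINEAR)[0]
    m=ws[val>185]; res.append((r_,m.min(),m.max()))
res=np.array(res)
for k in(1,2):
    c=np.polyfit(res[:,0],res[:,k],1);print(c,220.5+np.degrees(np.arctan(c[0])))
print("mid at hub", np.polyfit(res[:,0],res[:,1:].mean(1),1))
E
```

```text
[ 0.01539634 -0.00791082] 221.38207569230514
[0.01324042 0.00573258] 221.25857575094633
mid at hub [ 0.01431838 -0.00108912]
```

View pics/ov2.png

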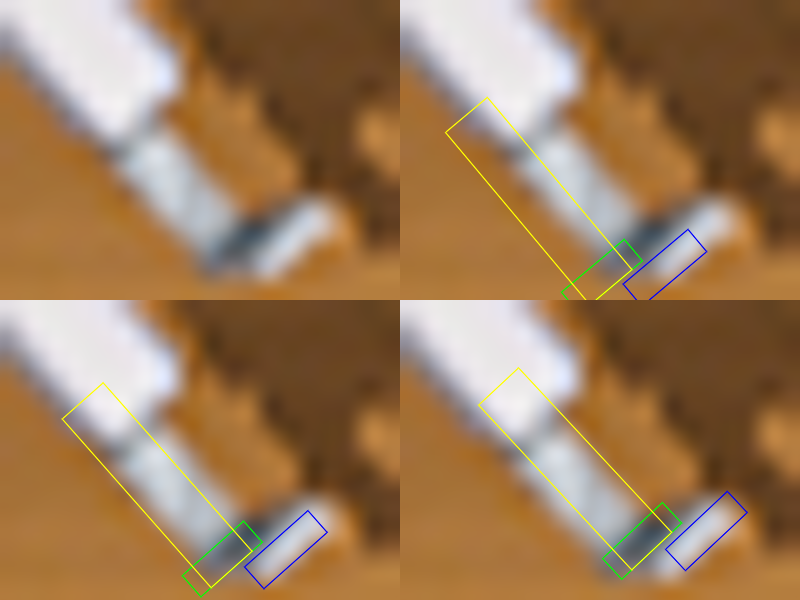

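```bash
python3 - <<'E'
from h import *
import cv2
H=np.array([.5419,-.1708,0])
ang=lambda a,b:np.degrees(np.arctan2(*(b-a)[1::-1]))%360
d=load("scene");G=d["color"].astype(np.float32).min(2)
r=np.radians(221.5);u=np.array([np.cos(r),np.sin(r),0]);v=np.array([-u[1],u[0],0])
ws=np.linspace(-.025,.025,201);M=[]
rs=np.linspace(.04,.105,27)
for r_ in rs:
    p=np.array([proj(d,H+u*r_+v*k+[0,0,.13]) for k in ws],np.float32)
    M.append(cv2.remap(G,p[:,0].reshape(1,-1),p[:,1].reshape(1,-1),cv2.INTER_LINEAR)[0])
res=np.array([(ws[m>200].min(),ws[m>200].max()) for m in M])
for k in(0,1): c=np.polyfit(rs,res[:,k],1);print(c,221.5+np.degrees(np.arctan(c[0])),"at .15:",np.polyval(c,.15))
print(G[185:196,144:160].astype(int))
t=find_in("scene","marker_tip")[:2];print(t)
for q in((150.5,188.5),(151,188.),(150.,189)):
    X=ray(d,q,.13)-H;print(q,X@u,X@v)
E
```

```text
[-0.00567766 -0.00690318] 221.174697787568 at .15: -0.007754833129833129
[-0.00885226  0.00803994] 220.99281617639332 at .15: 0.006712098087098084
[[ 87  86  87  87  86  86  88  88  88  89  90  90  89  87  69  71]
 [ 87  87  87  86  87  85  82  80  85  87  89  90  90  90  94  95]
 [ 87  86  87  86  84  91 133 168  88  89  93  95  94  93  93  93]
 [ 88  89  89  87  98 158 234 229 100  92  95  93  93  90  89  88]
 [ 91  92  93  91 118 208 228 108 105  92  93  93  92  89  97 140]
 [ 95  94  94  94  97 113 110 123 114  90  93  93  90 111 193 248]
 [ 94  94  93  92  93 104 122 125 124  99  95  95 104 180 255 255]
 [ 93  93  92  93  92 101 118 125 126 115  97  96 120 208 249 255]
 [ 93  92  93  93  95  98 114 127 125 108  92  92  98 135 165 196]
 [ 94  94  95  95  96  98 113 128 125 111  88  87  92 109 123 125]
 [ 96  95  93  93  92  94 110 127 126 122  86  90  93 109 128 127]]
[{'xy': [183.2, 211.3], 'p': 0.75}]
(150.5, 188.5) 0.14829686336232192 0.0016604225772730889
(151, 188.0) 0.14842141779737314 -0.0008781879284519074
(150.0, 189) 0.14817273310852125 0.004190387618242822
```

```bash
python3 -m creep '[[-30,-24,0,0,0,-0.9,0.6],[-36,-29,0,0,0,0,0.6],[-36,-29,0,0,0,0,0.6],[-36,-29,0,0,0,0,0.6],[-36,-29,0,0,0,0,0.6],[-36,-29,0,0,0,0,0.6],[-36,-29,0,0,0,0,0.6],[-36,-29,0,0,0,0,0.6],[-36,-29,0,0,0,0,0.6],[0,0,0,0,0,0,0.6]]'
python3 -m creep '[[0,0,0,0,0,0,0.6],[0,0,0,0,0,0,0.6],[0,0,0,0,0,0,0.6],[0,0,0,0,0,0,0.6],[0,0,0,0,0,0,0.6],[0,0,0,0,0,0,0.6],[0,0,0,0,0,0,0.6],[0,0,0,0,0,0,0.6],[0,0,0,0,0,0,0.6],[0,0,0,0,0,0,0.6]]'
python3 - <<'E'
from h import *
s=sense();R=np.array(s["ee_rot"]);p=np.array(s["tcp_pos"]);print(s["time_s"],p,np.degrees(np.arctan2(R[1,0],R[0,0])),"shift mm",(R.T@(np.array([.4781,-.2276,.101])-p)*1000).round(1))
E
```

```text
time_s: 23.15
tcp_pos: [0.4843, -0.2249, 0.2506]
ee_rot: [[-0.665, 0.747, -0.001], [0.747, 0.665, -0.0], [0.0, -0.001, -1.0]]
wrist_force: [0.3, -0.0, -0.1]
gripper_width: 0.598
time_s: 24.4
tcp_pos: [0.4847, -0.2222, 0.251]
ee_rot: [[-0.668, 0.744, 0.0], [0.744, 0.668, 0.0], [0.0, 0.0, -1.0]]
wrist_force: [-0.2, 1.0, 0.1]
gripper_width: 0.601
24.4 [ 0.48470493 -0.22223448  0.25104278] 131.9293927013336 shift mm [  0.4  -8.5 150. ]
```

```bash
python3 -m creep '[[0.4,-8.5,20,0,0,0,0.6],[0,0,25,0,0,0,0.6],[0,0,25,0,0,0,0.6],[0,0,25,0,0,0,0.6],[0,0,20,0,0,0,0.6],[0,0,15,0,0,0,0.6],[0,0,12,0,0,0,0.6],[0,0,8,0,0,0,0.6],[0,0,0,0,0,0,0.6],[0,0,0,0,0,0,0.3]]'
python3 -m creep '[[0,0,0,0,0,0,0],[0,0,0,0,0,0,0],[0,0,0,0,0,0,0],[0,0,0,0,0,0,0],[0,0,0,0,0,0,0],[0,0,0,0,0,0,0],[0,0,0,0,0,0,0],[0,0,0,0,0,0,0],[0,0,0,0,0,0,0],[0,0,0,0,0,0,0]]'
python3 - <<'E'
from h import *
s=sense();print(np.array(s["tcp_pos"]),np.degrees(np.arctan2(s["ee_rot"][1][0],s["ee_rot"][0][0])),s["moment"],s["wrist_force"])
E
```

```text
time_s: 25.65
tcp_pos: [0.4786, -0.2277, 0.1016]
ee_rot: [[-0.668, 0.744, 0.001], [0.744, 0.668, -0.0], [-0.001, 0.001, -1.0]]
wrist_force: [-0.0, -0.3, -0.5]
gripper_width: 0.546
time_s: 26.9
tcp_pos: [0.4779, -0.2276, 0.1011]
ee_rot: [[-0.668, 0.744, -0.001], [0.744, 0.668, 0.0], [0.0, -0.0, -1.0]]
wrist_force: [-3.0, 3.1, 4.5]
gripper_width: 0.181
[ 0.4778764  -0.22758245  0.10108674] 131.93976071999668 [0.90649273 0.79455249 0.09760669] [-2.99818859  3.10459472  4.54256657]
```

```bash
python3 -m creep '[[0,0,0,0,0,0,0.6],[0,0,0,0,0,0,0.6],[0,0,0,0,0,0,0.6],[0,0,0,0,0,0,0.6],[0,0,-15,0,0,0,0.6],[0,0,-25,0,0,0,0.6],[0,0,-25,0,0,0,0.6],[0,0,-25,0,0,0,0.6],[0,0,-30,0,0,0,0.6],[0,0,-30,0,0,0,0.6]]'
python3 -m creep '[[30,30,0,0,0,0,0.6],[40,30,0,0,0,0,0.6],[40,30,0,0,0,0,0.6],[40,30,0,0,0,0,0.6],[40,30,0,0,0,0,0.6],[40,30,0,0,0,0,0.6],[40,30,0,0,0,0,0.6],[30,30,0,0,0,0,0.6],[0,0,0,0,0,0,0.6],[0,0,0,0,0,0,0.6]]'
python3 - <<'E'
from h import *
import cv2
H=np.array([.5419,-.1708,0]);r=np.radians(221.5);u=np.array([np.cos(r),np.sin(r),0]);v=np.array([-u[1],u[0],0])
for c,th in(("top",185),("scene",200)):
    d=load(c);G=d["color"].astype(np.float32).min(2);ws=np.linspace(-.02,.02,201)
    rs=np.linspace(.04,.11,29);res=[]
    for r_ in rs:
        p=np.array([proj(d,H+u*r_+v*k+[0,0,.13]) for k in ws],np.float32)
        m=cv2.remap(G,p[:,0].reshape(1,-1),p[:,1].reshape(1,-1),cv2.INTER_LINEAR)[0]
        res.append(ws[m>th][[0,-1]].mean())
    k=np.polyfit(rs,res,1);print(c,"lever slope angle",221.5+np.degrees(np.arctan(k[0])),"lateral at .15",np.polyval(k,.15))
    cv2.imwrite(f"pics/{c}5.png",d["color"])
t,s=cv2.imread("pics/top5.png"),cv2.imread("pics/scene5.png")
a=cv2.resize(t[100:270,130:380],(750,510))[:300];
b=cv2.resize(s[150:250,110:360],(750,300))
cv2.imwrite("pics/fin.png",np.vstack([cv2.resize(t[150:250,130:380],(750,300),interpolation=cv2.INTER_CUBIC),b]))
print(sense()["time_s"],sense()["tcp_pos"])
E
```

```text
time_s: 28.15
tcp_pos: [0.4781, -0.2277, 0.2533]
ee_rot: [[-0.668, 0.744, 0.002], [0.744, 0.668, -0.001], [-0.001, 0.001, -1.0]]
wrist_force: [-0.3, -0.5, 0.1]
gripper_width: 0.596
time_s: 29.4
tcp_pos: [0.456, 0.1558, 0.2517]
ee_rot: [[-0.669, 0.744, 0.001], [0.744, 0.669, 0.0], [-0.0, 0.001, -1.0]]
wrist_force: [0.7, 0.6, -0.2]
gripper_width: 0.602
top lever slope angle 222.35006022398835 lateral at .15 0.0011783251231527099
scene lever slope angle 221.9346492997135 lateral at .15 0.0019689655172413787
29.5 [0.45610827 0.15512729 0.25148674]
```

View pics/fin.png

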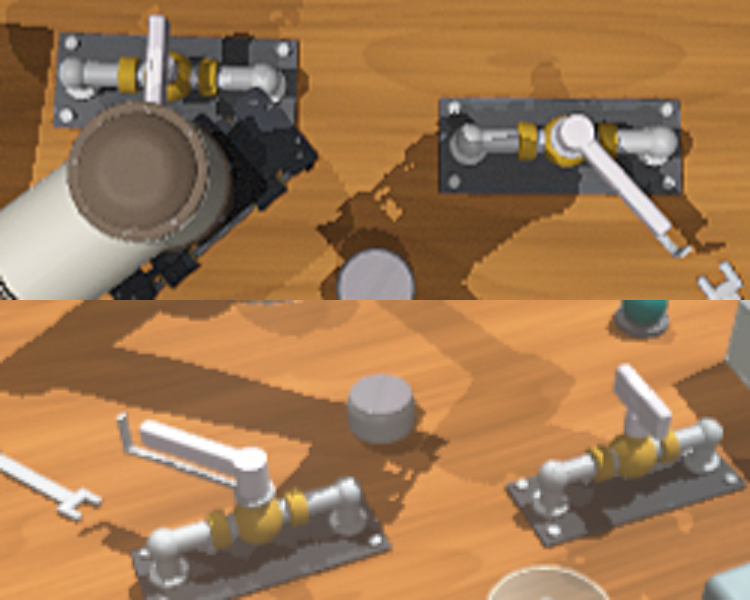

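```bash
python3 -c "
from station import *
print(finish_job())"
```

```text
the job is handed in; nothing more can be done
None
```

The drain valve is shut, the supply lever is set on its marker tab, and the job is handed in at about 29.5 s of the 53 s allowed.

- **Drain:** I gripped the T handle on its stem and turned it about 43° clockwise until the torque rose against the stop. The top picture then showed it within about 0.5° of square to its pipe. The supply was opened only after that.
- **Supply:** I turned the lever about 35.5° counter-clockwise and let go. A closer check showed it about 1° short, so I gripped it again and corrected by 0.9°.
- **Final check of the setting:** I fitted the lever's edges in both pictures, and its line meets the tab within about 1 mm (0.3°). The two cameras still disagree slightly: the top one puts the lever 0.4 mm short and the scene one 0.8 mm past. The lever reads 222.35° from the top and 221.9° from the scene, against 222.1° for the tab.
- **Other things:** The marker, tin and wrench look unmoved in the final picture, and the arm was clear of everything. I did not check the pot, bowl, ball and boxes as closely, but the arm never went down near them. Wrist forces stayed low, at about 6 N in every reading I took.

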